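# Pack the three cut blanks into the sprung transport tray

### The arm

A 6-joint arm with a two-finger parallel gripper is mounted at the origin on the work surface. World frame = base frame: x ahead of the robot, y to its left, z up, the work surface at z = 0. Lengths are in m, angles in degrees, forces in N, time in s.
With the tool pointing down it reaches from about 0.25 to 0.725 m from the base axis. Payload 9.7 kg.
Tool frame: the origin (TCP) lies at the very end of the fingers, on their centre line; the grasp point (between the pads) lies 19 mm behind it; y points along the fingers, x is the direction in which the jaws open and shut, and the axes are right-handed (so a half turn about y gives the same grasp; the last joint's range is limited). The gripper opens to 85 mm and grips with 20 to 120 N. Pads are 22 mm wide; open, the fingers measure 114 mm over their backs; the gripper's body (76 mm by 85 mm) begins 54 mm behind the grasp point. The pads swing forward as they close: fully open they stand 13 mm farther back than shut.
Start: joints at [72.135, 4.979, 10.078, 95.1, 0, 90], TCP at [0.169, 0.523, 0.231] pointing down, gripper open.
Joint ranges: [-179.16, 179.16], [-48.56, 103.87], [-65.8, 70.77], [-126.05, 130.52], [-82.76, 87.17], [-180, 180]. Speed limits (degrees/s): [127.2, 127.2, 147.25, 180, 180, 180].

### API

Orientations are given as [roll, pitch, yaw] about the fixed x, y, z axes, in that order (R = Rz(yaw) Ry(pitch) Rx(roll)).
In Python, from workcell import bot gives the robot as it stands.
- The arm moves only by the shell command python3 -m jog 'ROWS' [FORCE]. ROWS is JSON, a list of rows, each a list of 7 numbers: the closure, from 0 (fully open) to 1 (shut), then the shift along the world's x, y, z in units of 25 mm (1.0 is 25 mm), then the turn, a rotation vector about the world's x, y, z in units of 5 degrees (1.0 is 5 degrees). A call has 1 to 5 rows; each row is the pose to reach, as a shift and turn from the pose commanded when the call began; what a row does not reach only later rows make up. A row lasts 1/10 s, in which the tool goes at most 50 mm and 8.59 degrees, less where a joint would pass 70% of its speed; a pose out of reach is approached as far as the arm can. A call with a gripper value outside its range is refused whole. The fingers move at their own pace and stop on an object; FORCE is the grip in N (left out, the last holds). Time passes only in rows, so rows that repeat a pose let the fingers close. It gives the time, the measured TCP pose, the force and the opening at its end, in the units of the state.
- bot.get_obs(): the state, without advancing time (a new reading comes with each control period).
- bot.camera(name): name is "scene" or "top" or "wrist"; returns (picture, depth): 480x640x3 uint8, red, green, blue; 480x640 float32, m along the optical axis (not along the pixel's ray), 0 where there is no reading.
- bot.camera_model(name): a dict with "fx", "fy", "cx", "cy" (pixels), "rvec" (rotation vector, rad) and "tvec" (3), from world to camera coordinates, as OpenCV has them; the wrist camera has in their place "tool_from_camera" (4x4, takes a point from camera to tool coordinates, whose origin is the TCP and whose axes are the tool frame's). Camera axes: x right, y down, z forward; pixel columns grow to the right and rows downward; lengths in m; the calibration is good to about 2 mm. A picture is of the moment at which its call begins: read the wrist's pose just before it. camera_model takes no time and is no camera call.
- bot.job_done(): hands the job in, once; it reports no verdict.
Trained networks look in the newest picture that a camera, given by its name, has taken for a name from the list of things; names that differ only in an ending like _2 or _b are one class to them, and where a whole thing is asked for, a point or a joint stands for the part that bears it (a point fixed in the world has none). Each returns a list of dicts, best first, with "conf" (0 to 1); they miss things now and then, are a little off and sometimes report something else, mostly with a low value. They report only what shows in the picture. A call takes as long as a camera call. They do not tell look-alikes from the thing itself.
- bot.regions_of(camera, label): "pixels" (480x640 bool, what is visible of it) and "point" ([row, column] in pixels, amid what is visible of it).
The state is a dict: "time": time; "q": joint angles; "qd": joint speeds; "joint_efforts": joint torques, N m; "ee_pos": TCP position; "tcp_rot": TCP orientation; "wrist_force": force on the tool from outside, world axes, zero at the start; "torque": the same for the moment, N m; "opening": finger opening in m.
Only numpy, scipy, OpenCV 4.12 (cv2) and the standard library are available. Lean on these libraries where they do the work, as an engineer would, in place of code of your own. Each camera call takes 0.05 s, during which the arm holds its last target. There are 200 camera calls.

### The job

Pack all three bright aluminium blanks into the small plywood tray so that they all lie flat on its floor: the long bar snug along the side without the sprung board, and both blocks upright, end to end, in the lane beside it, clamped between the board and the end plate opposite it. The lane is too short until a block presses the sprung board back, so feel your way; set the blanks in without dropping or ramming them, let go, and leave the other things on the bench where they are.

Things in the scene. Friction and masses are not known exactly. Their poses are not given: they have to be found in the camera images.
- tray: Plywood tray fixed to the bench; origin: centre of its underside, x along its length, z up. Outside 140 x 92, rim 20 high, floor 5, walls 6 thick: inside 128 x 80. The bar goes along the +y wall (centre x 0, y 26). The lane for the blocks, along the -y wall (centres y -13.5), lies between a low end plate at its -x end (as high as the rim) and the sprung board at its +x end. 2.5 play across in all.
- board (a joint): Travel of the sprung board (m): 0 at rest, hard stop 0.0125 towards tray +x; spring 2.4 to 4.3 N. Upright, 6 thick, 36 wide, centred on y -13, top at z 84, 15 above the low block in the tray: the tall one's foot can press it back. Lane 96 long at rest, 108.5 at the stop; blocks need 106. End plate and board shift as one: plate face at tray x -60 to -52, differs each time: feel for it.
- bar: Long low aluminium bar 118 (x) x 27.5 (y) x 38 (z) high, about 0.33 kg. Origin: centre of its underside; x along its length. When it lies in the tray its top is 43 above the bench, 23 above the rim.
- low_block: Aluminium block 68 (x) x 50 (y) x 64 (z) high, about 0.59 kg. Origin: centre of its underside. Starts upright; its 68 goes along the tray's x, its 50 across, so it can be held by the faces that look along its y, above the bar.
- tall_block: Aluminium block 38 (x) x 50 (y) x 86 (z) high, about 0.44 kg. Origin: centre of its underside. Starts upright; its 38 goes along the tray's x, its 50 across, so it can be held by the faces that look along its y, above the bar.
- wrench: Bystander: open-ended wrench about 180 long, lying beyond the tray.
- hammer: Bystander: hammer lying at the far right.
- screwdriver: Bystander: screwdriver lying at the left.
- can: Bystander: closed steel can, 66 across, 110 high, at the right.
- tube: Bystander: upright tube off-cut, 42 across, 50 high, at the right.
- disc: Bystander: flat black cutting disc, 115 across, 6 thick, far left.
- offcut: Bystander: dark steel off-cut 90 x 40 x 20 high, lying at the right beyond the blanks; it does not go into the tray.
Things that resemble listed ones, but are neither listed nor needed, are in the scene too. Of the things that look like the tray, take the one that is nearest to the robot's base at the start.

How it is judged (in metres and radians):
At the end, for the whole second after the job is handed in: Released, at rest, flat on the tray floor (3.5 mm, 0.06 rad): the bar along the +y wall (0.06 rad; centre at tray y 21 to 30 mm, x within 6 mm), both blocks square in the lane (0.08 rad; centre at tray y -18 to -8 mm), no part of them beyond tray x -62 to 58 mm, the board pressed back over 8 mm (z of bar in the frame of tray between 0.002 and 0.0085 m and angle between each of bar, low_block, tall_block's own z axis and vertical below 0.06 rad and linear speed of each of bar, low_block, tall_block below 0.02 m/s and x of bar in the frame of tray between -0.006 and 0.006 m and y of bar in the frame of tray between 0.021 and 0.03 m and angle between the x axis of bar and the x axis of tray, either way round below 0.06 rad and z of low_block in the frame of tray between 0.002 and 0.0085 m and x of low_block in the frame of tray between -0.028 and 0.024 m and y of low_block in the frame of tray between -0.018 and -0.008 m and angle between the x axis of each of low_block, tall_block and the x axis of tray, either way round below 0.08 rad and z of tall_block in the frame of tray between 0.002 and 0.0085 m and x of tall_block in the frame of tray between -0.043 and 0.039 m and y of tall_block in the frame of tray between -0.018 and -0.008 m and value of joint board above 0.008 m); the robot touches nothing.
It fails at once if a blank is dropped or rammed into the tray (more than 150 N between them) (contact force between any of bar, low_block, tall_block and tray above 150 N).
It fails at once if a bystander is shifted by more than 30 mm (distance of any of wrench, hammer, screwdriver, can, tube, disc, offcut from where it was at the start of the episode above 0.03 m).
It also fails if it takes over 72 s, if anything falls off the work surface, if the arm or the gripper's body presses on something with over 40 N, if the wrist force passes 120 N, or if a joint passes its speed limit or range.

## Working session

There is one attempt and no reset: what is moved stays moved. The work goes in short steps, Python scripts to look and compute and a shell command to move; the robot and the scene stay as the last step left them, time stands still between calls to the robot, and variables do not carry over. Pictures are saved under pics/ and viewed, about 8 in all and at most 12, crops included, and the job is handed in when it is done.

```bash
mkdir -p pics
cat > h.py <<'E'
import numpy as np,cv2
from workcell import bot
from scipy.spatial.transform import Rotation as R
def cloud(cam):
    o=bot.get_obs()
    im,d=bot.camera(cam); m=bot.camera_model(cam)
    v,u=np.mgrid[0:480,0:640]
    P=np.stack([(u-m['cx'])/m['fx']*d,(v-m['cy'])/m['fy']*d,d],-1)
    if 'rvec' in m:
        Rm=cv2.Rodrigues(np.array(m['rvec'],float))[0]; W=(P-np.array(m['tvec']).ravel())@Rm
    else:
        T=np.array(m['tool_from_camera']); Pt=P@T[:3,:3].T+T[:3,3]
        W=Pt@R.from_euler('xyz',o['tcp_rot'],degrees=True).as_matrix().T+np.array(o['ee_pos'])
    W[d==0]=np.nan
    return im,W
def save(n,im): cv2.imwrite('pics/'+n,im[:,:,::-1])
E
python3 - <<'E'
from h import *
print(bot.get_obs())
im,W=cloud('top'); save('top1.png',im)
np.save('W.npy',W);np.save('im.npy',im)
for n in ['tray','board','bar','low_block','tall_block','wrench','hammer','screwdriver','can','tube','disc','offcut']:
    for r in bot.regions_of('top',n):
        p=W[r['pixels']]; p=p[~np.isnan(p[:,0])]
        print(n,round(r['conf'],2),np.round(r['point']),np.round(np.median(p,0),3),np.round(np.percentile(p[:,2],97),3),r['pixels'].sum())
E
```

```text
{'time': 0.0, 'q': array([7.21348741e+01, 5.00947787e+00, 1.00334375e+01, 9.50992669e+01,
       1.43567401e-04, 9.00000467e+01]), 'qd': array([ 0.05488098,  0.01456057, -0.01172294,  0.01421846, -0.01179417,
        0.01474779]), 'joint_efforts': array([ 8.87945316e-04, -5.20393038e+01,  4.64802969e+01,  1.64178223e-02,
       -4.97818235e-06,  2.65220592e-06]), 'ee_pos': array([0.16865465, 0.52325588, 0.23058953]), 'tcp_rot': array([-8.99998565e+01,  7.53072125e-02,  7.21348274e+01]), 'wrist_force': array([0.15725049, 0.30290736, 0.07046298]), 'torque': array([-0.06786435, -0.00149873, -0.04321624]), 'opening': 0.08532404424945278}
tray 0.91 [159. 341.] [ 0.811 -0.087  0.006] 0.072 2449
tray 0.68 [282. 317.] [ 0.511 -0.021  0.006] 0.059 2835
tray 0.55 [174. 202.] [0.781 0.248 0.007] 0.067 2662
board 0.76 [152. 203.] [0.814 0.239 0.048] 0.085 323
board 0.63 [266. 323.] [ 0.544 -0.032  0.049] 0.086 231
board 0.56 [136. 348.] [ 0.842 -0.098  0.049] 0.084 298
bar 0.58 [339. 185.] [0.398 0.26  0.037] 0.041 911
low_block 0.61 [290. 433.] [ 0.497 -0.263  0.062] 0.066 984
low_block 0.55 [248. 176.] [0.584 0.286 0.083] 0.088 776
tall_block 0.62 [245. 173.] [0.584 0.286 0.083] 0.088 770
wrench 0.77 [182. 280.] [0.758 0.067 0.006] 0.01 564
wrench 0.69 [262. 479.] [ 0.564 -0.386  0.028] 0.05 405
wrench 0.61 [228. 135.] [0.646 0.402 0.006] 0.01 1840
hammer 0.72 [342. 516.] [ 0.385 -0.44   0.022] 0.027 1997
hammer 0.62 [290. 430.] [ 0.496 -0.264  0.062] 0.066 992
screwdriver 0.68 [341. 103.] [0.394 0.436 0.022] 0.028 659
can 0.67 [201. 453.] [ 0.673 -0.314  0.103] 0.111 1230
can 0.39 [229. 131.] [0.645 0.401 0.006] 0.01 1905
tube 0.75 [256. 482.] [ 0.565 -0.386  0.029] 0.05 381
disc 0.6 [226. 132.] [0.647 0.402 0.006] 0.01 1856
offcut 0.78 [216. 393.] [ 0.672 -0.202  0.018] 0.023 815
offcut 0.56 [202. 455.] [ 0.672 -0.314  0.103] 0.112 1235
```

View pics/top1.png

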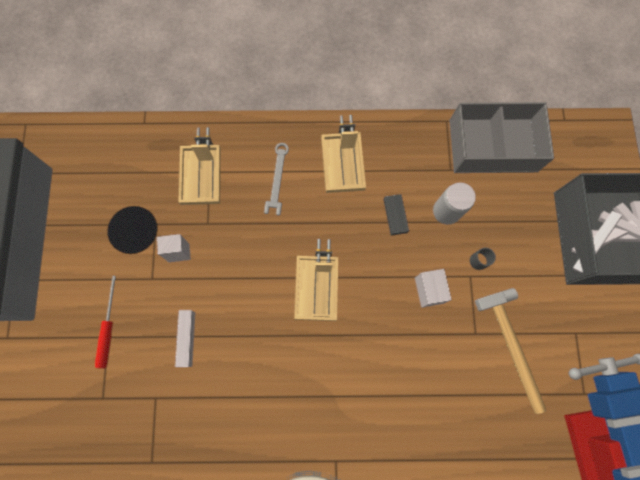

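The picture shows three plywood trays, at (col,row) (341,159), (317,290) and (202,174). The one at (317,290) is nearest to the base, so I take that. The blanks are the bar at (185,339), the tall block at (173,247) and the low block at (433,288). The dark off-cut at (396,215) isn't a blank.

Run:
```python
from h import *
W=np.load('W.npy');im=np.load('im.npy')
def rect(box,z0,z1,name):
    (x0,x1,y0,y1)=box
    m=(W[...,0]>x0)&(W[...,0]<x1)&(W[...,1]>y0)&(W[...,1]<y1)&(W[...,2]>z0)&(W[...,2]<z1)
    p=W[m][:,:2].astype(np.float32)
    (c,s,a)=cv2.minAreaRect(p); print(name,m.sum(),np.round(c,4),np.round(s,4),round(a,1),'z',np.round(np.median(W[m][:,2]),4),'mean',np.round(p.mean(0),4))
rect((.3,.5,.2,.32),.03,.045,'bar')
rect((.52,.66,.22,.34),.076,.095,'tall')
rect((.42,.58,-.34,-.19),.056,.072,'low')
rect((.4,.62,-.12,.09),.014,.026,'tray')
rect((.4,.65,-.12,.09),.075,.092,'boardtop')
c=cv2.resize(im[230:340,270:380],(800,600)[:1]*2 if 0 else (600,600),interpolation=cv2.INTER_CUBIC); save('crop.png',c)
```

```text
bar 776 [0.3986 0.2644] [0.0289 0.1167] 89.3 z 0.0374 mean [0.3975 0.2638]
tall 451 [0.5906 0.2921] [0.0389 0.0507] 7.6 z 0.0851 mean [0.5901 0.2914]
low 782 [ 0.4992 -0.2699] [0.0682 0.0514] 8.9 z 0.0627 mean [ 0.4987 -0.2692]
tray 610 [ 0.5063 -0.0183] [0.092  0.1409] 87.7 z 0.0191 mean [ 0.5016 -0.0199]
boardtop 55 [ 0.5449 -0.0336] [0.0339 0.0062] 84.8 z 0.0832 mean [ 0.5451 -0.0328]
```

View pics/crop.png

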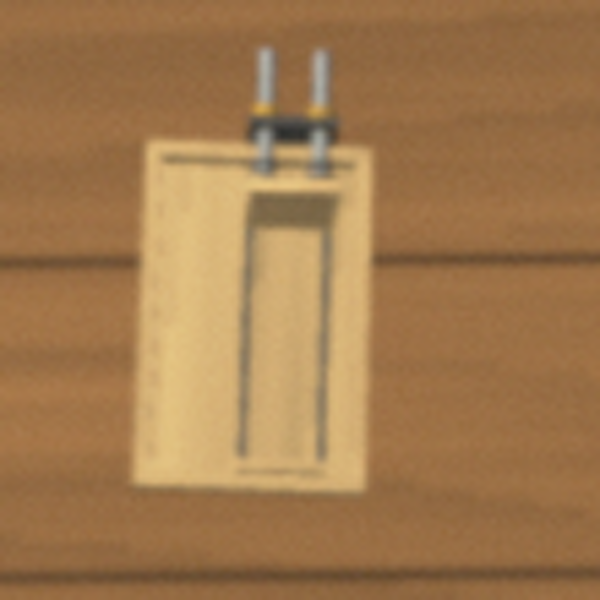

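The close crop of the chosen tray shows the board near the top (295,205), the empty bar side on the left, and the lane on the right. The end plate line is at about (280,470). Next I move above the bar and look.

```bash
python3 -m jog '[[0,4.6,-5.2,0,0,0,1.72],[0,4.6,-5.2,0,0,0,1.72],[0,4.6,-5.2,0,0,0,1.72],[0,4.6,-5.2,0,0,0,1.72]]' 80
python3 -m jog '[[0,4.6,-5.2,-1,0,0,1.72],[0,4.6,-5.2,-1,0,0,1.72],[0,4.6,-5.2,-1,0,0,1.72],[0,4.6,-5.2,-1,0,0,1.72],[0,4.6,-5.2,-1,0,0,1.72]]'
python3 - <<'E'
from h import *
o=bot.get_obs();print(o['q'],o['wrist_force'])
im,W=cloud('wrist'); save('w1.png',im)
m=(W[...,2]>.033)&(W[...,2]<.043)&(abs(W[...,0]-.4)<.09)&(abs(W[...,1]-.264)<.05)
print(m.sum(),cv2.minAreaRect(W[m][:,:2].astype(np.float32)),np.nanmedian(W[m],0))
print(bot.camera_model('wrist')['tool_from_camera'])
E
```

```text
time: 1.05
ee_pos: [0.2853, 0.3911, 0.2316]
tcp_rot: [-90.0, -0.0, 80.7]
wrist_force: [-0.1, 1.1, 0.0]
opening: 0.0857
time: 1.55
ee_pos: [0.4004, 0.2608, 0.2056]
tcp_rot: [-90.0, 0.1, 89.1]
wrist_force: [0.7, -0.6, 0.3]
opening: 0.0858
[ 3.30967491e+01 -5.29693370e+00 -3.02994870e+00  9.23134640e+01
 -3.76292276e-02  3.40049556e+01] [ 0.70664004 -0.61645838  0.27655796]
4998 ((0.39758536219596863, 0.26353418827056885), (0.027609549462795258, 0.11791665852069855), 89.28125) [0.39243929 0.2635515  0.03821569]
[[ 9.99999921e-01 -9.22068348e-05  3.87736321e-04  3.08714488e-04]
 [-3.97365648e-04 -3.05592888e-01  9.52162186e-01 -1.42874895e-01]
 [ 3.06936008e-05 -9.52162265e-01 -3.05592901e-01  7.89202022e-02]
 [ 0.00000000e+00  0.00000000e+00  0.00000000e+00  1.00000000e+00]]
```

View pics/w1.png

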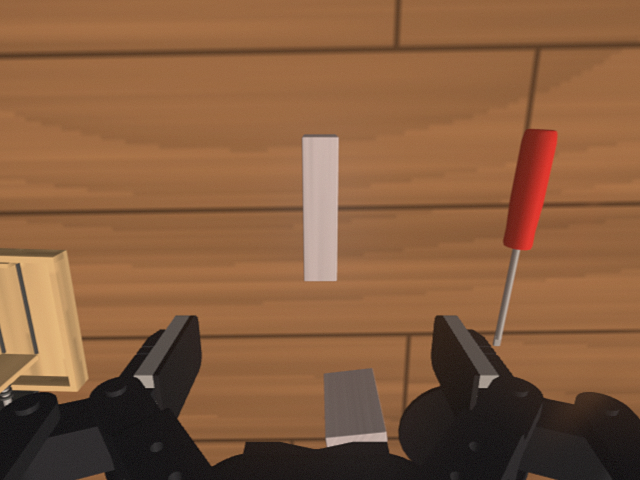

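The close view shows the bar at (320,208). The position agrees with the top camera within 1 mm: centre (.3976, .2635).

```bash
python3 -m jog '[[0,0,0,-2,0,0,0],[0,0,0,-4,0,0,0],[0,0,0,-6,0,0,0],[0,0,0,-6.4,0,0,0],[0,0,0,-6.4,0,0,0]]'; python3 -c "
from h import *
o=bot.get_obs();print(o['ee_pos'],o['tcp_rot'])"
```

```text
time: 2.1
ee_pos: [0.3976, 0.2637, 0.0459]
tcp_rot: [-89.9, 0.1, 89.4]
wrist_force: [0.4, 0.6, 1.4]
opening: 0.0854
[0.39758144 0.2637064  0.0458614 ] [-8.98793529e+01  7.11900671e-02  8.93984917e+01]
```

```bash
python3 -m jog '[[0,0,0,-0.8,0,0,0],[0,0,0,-1.24,0,0,0],[0,0,0,-1.24,0,0,0],[1,0,0,-1.24,0,0,0],[1,0,0,-1.24,0,0,0]]' 80;  python3 -m jog '[[1,0,0,0,0,0,0],[1,0,0,0,0,0,0],[1,0,0,0,0,0,0],[1,0,0,0,0,0,0],[1,0,0,0,0,0,0]]';python3 -m jog '[[1,0,0,0,0,0,0],[1,0,0,0,0,0,0],[1,0,0,0,0,0,0],[1,0,0,0,0,0,0],[1,0,0,0,0,0,0]]'; python3 -m jog '[[1,0,0,0.5,0,0,0],[1,0,0,2,0,0,0],[1,0,0,4,0,0,0],[1,0,0,5,0,0,0],[1,0,0,5,0,0,0]]'
```

```text
time: 2.6
ee_pos: [0.3994, 0.264, 0.0167]
tcp_rot: [-90.1, -0.1, 89.3]
wrist_force: [0.1, -0.2, -0.3]
opening: 0.0585
time: 3.1
ee_pos: [0.3991, 0.2637, 0.0161]
tcp_rot: [-90.1, -0.0, 89.3]
wrist_force: [-0.1, 0.4, 5.1]
opening: 0.0259
time: 3.6
ee_pos: [0.3991, 0.2637, 0.0161]
tcp_rot: [-90.1, -0.0, 89.3]
wrist_force: [0.6, -0.0, 5.6]
opening: 0.0259
time: 4.1
ee_pos: [0.4001, 0.2644, 0.1447]
tcp_rot: [-90.3, -0.2, 89.3]
wrist_force: [0.5, 0.4, -3.7]
opening: 0.0262
```

```bash
python3 -m jog '[[1,0.5,-2,1,0,0,-0.1],[1,1,-4,1.5,0,0,-0.2],[1,1.5,-6,2,0,0,-0.32],[1,2,-8,2.2,0,0,-0.32],[1,2,-8,2.2,0,0,-0.32]]';python3 -m jog '[[1,0,0,0,0,0,0],[1,0,0,0,0,0,0]]'
python3 - <<'E'
from h import *
im,W=cloud('wrist'); save('w2.png',im); np.save('W2.npy',W)
m=(W[...,2]>.012)&(W[...,2]<.026)&(abs(W[...,0]-.506)<.1)&(abs(W[...,1]+.018)<.07)
print(m.sum(),cv2.minAreaRect(W[m][:,:2].astype(np.float32)),np.nanmedian(W[m],0))
m=(W[...,2]>.076)&(W[...,2]<.09)&(abs(W[...,0]-.545)<.03)&(abs(W[...,1]+.03)<.04)
print(m.sum(),cv2.minAreaRect(W[m][:,:2].astype(np.float32)) if m.sum() else '')
E
```

```text
time: 4.6
ee_pos: [0.4489, 0.0598, 0.1949]
tcp_rot: [-90.0, 0.1, 87.5]
wrist_force: [0.1, -0.0, -3.0]
opening: 0.0257
time: 4.8
ee_pos: [0.4482, 0.0634, 0.1942]
tcp_rot: [-89.9, 0.0, 87.7]
wrist_force: [0.2, -0.3, -3.6]
opening: 0.026
3569 ((0.5053892731666565, -0.020321950316429138), (0.09116426855325699, 0.14071138203144073), 87.59749603271484) [ 0.46419377 -0.03956192  0.01993359]
265 ((0.5442829728126526, -0.03378167748451233), (0.03645582124590874, 0.006095197517424822), 86.1588134765625)
```

View pics/w2.png

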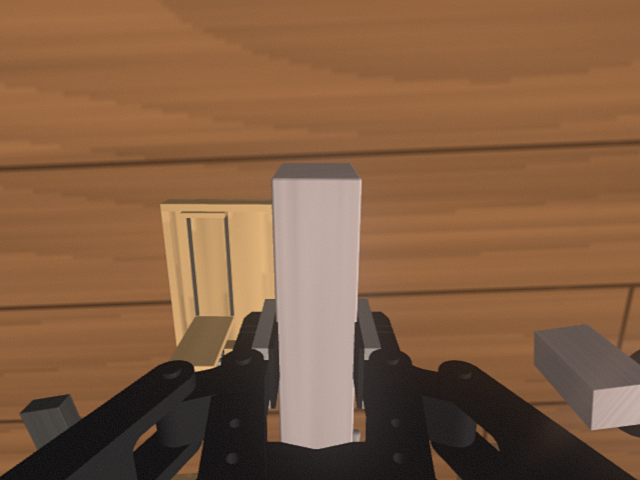

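The view shows the tray's lane at (210,270), left of the held bar, and the board at (205,340). Tray pose from the two views: about (.506, -.019), yaw -2.4.

```bash
python3 -m jog '[[1,2.39,-2.31,0,0,0,0],[1,2.39,-2.31,0,0,0,0],[1,2.39,-2.31,-2,0,0,0],[1,2.39,-2.31,-4,0,0,0],[1,2.39,-2.31,-5.3,0,0,0]]';python3 -m jog '[[1,0,0,0,0,0,0],[1,0,0,-0.4,0,0,0],[1,0,0,-0.8,0,0,0],[1,0,0,-0.8,0,0,0],[1,0,0,-0.8,0,0,0]]'
```

```text
time: 5.35
ee_pos: [0.5066, 0.0069, 0.0585]
tcp_rot: [-89.7, 0.0, 87.8]
wrist_force: [0.3, -0.5, -3.4]
opening: 0.0261
time: 5.85
ee_pos: [0.509, 0.0059, 0.0438]
tcp_rot: [-90.1, -0.0, 87.7]
wrist_force: [-0.1, 0.2, -2.0]
opening: 0.0261
```

```bash
python3 -m jog '[[1,0,0,0,0,0,0],[1,0,0,0,0,0,0],[1,0,0,-0.2,0,0,0],[1,0,0,-0.2,0,0,0]]';python3 -m jog '[[1,0,0,-0.2,0,0,0],[1,0,0,-0.2,0,0,0]]';python3 -m jog '[[1,0,0,-0.2,0,0,0],[1,0,0,-0.2,0,0,0]]'
```

```text
time: 6.25
ee_pos: [0.5082, 0.0057, 0.0372]
tcp_rot: [-90.0, 0.0, 87.7]
wrist_force: [0.6, 0.4, -4.5]
opening: 0.0257
time: 6.45
ee_pos: [0.508, 0.0057, 0.0319]
tcp_rot: [-89.9, 0.0, 87.7]
wrist_force: [-0.6, -0.4, -4.3]
opening: 0.0261
time: 6.65
ee_pos: [0.5081, 0.0057, 0.027]
tcp_rot: [-89.9, 0.0, 87.7]
wrist_force: [-0.9, 0.0, -2.9]
opening: 0.0261
```

```bash
python3 -m jog '[[1,0,0,-0.12,0,0,0],[1,0,0,-0.12,0,0,0]]';python3 -m jog '[[1,0,0,-0.08,0,0,0],[1,0,0,-0.08,0,0,0]]';python3 -m jog '[[1,0,0.03,0,0,0,0],[1,0,0.03,0,0,0,0]]';python3 -m jog '[[1,0,0.04,0,0,0,0],[1,0,0.04,0,0,0,0]]'
```

```text
time: 6.85
ee_pos: [0.5083, 0.0057, 0.0244]
tcp_rot: [-90.0, 0.0, 87.7]
wrist_force: [-0.7, 0.1, -3.3]
opening: 0.0256
time: 7.05
ee_pos: [0.5084, 0.0057, 0.0226]
tcp_rot: [-90.0, 0.0, 87.7]
wrist_force: [-0.5, 0.8, -2.7]
opening: 0.0259
time: 7.25
ee_pos: [0.5085, 0.0065, 0.0229]
tcp_rot: [-90.0, 0.0, 87.7]
wrist_force: [-0.8, -0.5, -3.5]
opening: 0.0262
time: 7.45
ee_pos: [0.5085, 0.0067, 0.0229]
tcp_rot: [-90.0, 0.1, 87.7]
wrist_force: [0.0, -5.2, -2.4]
opening: 0.026
```

```bash
python3 -m jog '[[1,0,-0.03,-0.05,0,0,0],[1,0,-0.03,-0.05,0,0,0]]';python3 -m jog '[[1,0,0,-0.05,0,0,0],[1,0,0,-0.05,0,0,0]]';python3 -m jog '[[1,0,0,-0.05,0,0,0],[1,0,0,-0.05,0,0,0]]'
```

```text
time: 7.65
ee_pos: [0.5086, 0.0065, 0.0216]
tcp_rot: [-90.0, 0.0, 87.7]
wrist_force: [0.5, -3.2, -2.1]
opening: 0.0263
time: 7.85
ee_pos: [0.5087, 0.0065, 0.0211]
tcp_rot: [-90.0, 0.0, 87.7]
wrist_force: [-3.6, -3.3, 4.3]
opening: 0.0259
time: 8.05
ee_pos: [0.5087, 0.0065, 0.0211]
tcp_rot: [-90.1, 0.0, 87.7]
wrist_force: [-7.7, -4.2, 16.3]
opening: 0.0259
```

```bash
python3 -m jog '[[1,0,0,0.05,0,0,0],[0.3,0,0,0.05,0,0,0],[0,0,0,0.05,0,0,0],[0,0,0,0.05,0,0,0],[0,0,0,0.05,0,0,0]]';python3 -m jog '[[0,0,0,0.6,0,0,0],[0,0,0,2,0,0,0],[0,0,0,4,0,0,0],[0,0,0,5.6,0,0,0]]'; python3 -m jog '[[0,-0.2,-2,0,0,0,1.1],[0,-0.2,-4,0,0,0,1.1],[0,-0.2,-5.5,0,0,0,1.1],[0,-0.2,-5.5,0,0,0,1.1]]';python3 -m jog '[[0,-0.2,-2,0,0,0,1.1],[0,-0.2,-4,0,0,0,1.1],[0,-0.2,-5.5,0,0,0,1.14],[0,-0.2,-5.5,0,0,0,1.14],[0,-0.2,-5.5,0,0,0,1.14]]'
python3 - <<'E'
from h import *
o=bot.get_obs();print(o['ee_pos'],o['tcp_rot'],o['q'])
im,W=cloud('wrist'); save('w3.png',im)
m=(W[...,2]>.058)&(W[...,2]<.07)&(abs(W[...,0]-.499)<.07)&(abs(W[...,1]+.27)<.06)
print(m.sum(),cv2.minAreaRect(W[m][:,:2].astype(np.float32)),np.nanmedian(W[m],0))
im,W=cloud('top'); save('top2.png',im)
m=(W[...,2]>.038)&(W[...,2]<.05)&(abs(W[...,0]-.506)<.08)&(abs(W[...,1]-.005)<.03)
print(m.sum(),cv2.minAreaRect(W[m][:,:2].astype(np.float32)),np.nanmedian(W[m],0))
E
```

```text
time: 8.55
ee_pos: [0.5085, 0.0069, 0.0202]
tcp_rot: [-90.0, -0.0, 87.7]
wrist_force: [0.6, 0.4, 0.2]
opening: 0.0814
time: 8.95
ee_pos: [0.5085, 0.0068, 0.1639]
tcp_rot: [-90.1, -0.0, 87.7]
wrist_force: [1.4, 0.4, -0.3]
opening: 0.0852
time: 9.35
ee_pos: [0.5033, -0.1344, 0.1614]
tcp_rot: [-90.1, 0.1, 93.0]
wrist_force: [-0.5, 0.0, -0.8]
opening: 0.0854
time: 9.85
ee_pos: [0.4984, -0.2684, 0.1608]
tcp_rot: [-90.0, -0.0, 98.9]
wrist_force: [0.3, 0.2, -0.4]
opening: 0.0854
[ 0.49841586 -0.26840568  0.16075988] [-9.00061998e+01 -2.03475324e-02  9.88551321e+01] [-2.83132915e+01  6.31970907e+00  3.71797112e+00  8.74056148e+01
  1.99598523e-02 -3.71684237e+01]
8185 ((0.4990262985229492, -0.27107512950897217), (0.06837634742259979, 0.050093673169612885), 8.995709419250488) [ 0.49638188 -0.27132079  0.06421174]
722 ((0.5171893835067749, -0.0011058580130338669), (0.044033899903297424, 0.13786879181861877), 87.54411315917969) [0.50939001 0.00670432 0.0421304 ]
```

The bar lies in the tray (median top y .0067, z .042), and the low block is at (.499, -.271), yaw 9. Now I grasp it high enough for the fingertips to clear the bar.

```bash
python3 -m jog '[[0,0.02,-0.1,-1,0,0,0],[0,0.02,-0.1,-2.6,0,0,0],[0,0.02,-0.1,-4,0,0,0],[0,0.02,-0.1,-4.9,0,0,0],[0,0.02,-0.1,-4.9,0,0,0]]' 110;python3 -m jog '[[0,0,0,0,0,0,0],[1,0,0,0,0,0,0],[1,0,0,0,0,0,0],[1,0,0,0,0,0,0],[1,0,0,0,0,0,0]]'; python3 -m jog '[[1,0,0,0,0,0,0],[1,0,0,0,0,0,0],[1,0,0,0,0,0,0],[1,0,0,0,0,0,0]]'
python3 - <<'E'
from h import *
o=bot.get_obs();print(o['ee_pos'],o['tcp_rot'],o['wrist_force'],o['opening'])
E
```

```text
time: 10.45
ee_pos: [0.4974, -0.2684, 0.0348]
tcp_rot: [-89.8, -0.2, 99.0]
wrist_force: [-0.1, 0.4, 0.2]
opening: 0.0856
time: 10.95
ee_pos: [0.5, -0.2714, 0.0398]
tcp_rot: [-90.1, 0.1, 98.9]
wrist_force: [-0.1, -0.7, 7.3]
opening: 0.0478
time: 11.35
ee_pos: [0.5, -0.2714, 0.0398]
tcp_rot: [-90.2, 0.1, 98.9]
wrist_force: [-0.4, 0.5, 7.8]
opening: 0.0479
[ 0.5000222  -0.27139092  0.03980622] [-90.15828413   0.11273508  98.92925195] [-0.39063614  0.53356032  7.78940273] 0.0479212111178992
```

```bash
python3 -m jog '[[1,0,0,0.4,0,0,0],[1,0,0,1.2,0,0,0],[1,0,0,2.4,0,0,0],[1,0,0,4.2,0,0,0],[1,0,0,5.5,0,0,0]]'
python3 -m jog '[[1,0,0,0,0,0,0],[1,0,0,0,0,0,0]]'
python3 - <<'E'
from h import *
o=bot.get_obs();print(o['ee_pos'],o['tcp_rot'],o['wrist_force'],o['torque'])
im,W=cloud('wrist'); save('w4.png',im)
P=(W-o['ee_pos'])@R.from_euler('xyz',o['tcp_rot'],degrees=True).as_matrix()
m=(abs(P[...,2])<.013)&(abs(P[...,0])>.026)&(abs(P[...,0])<.045)
print(m.sum(),np.nanpercentile(P[m][:,1],[90,98,100]))
b=(abs(P[...,0])<.02)&(P[...,1]>-.06)&(P[...,1]<.06)&(abs(P[...,2])<.05)
t=b&(P[...,1]<-.02)
print('block top y',np.nanmedian(P[t][:,1]) if t.sum() else 0,'faceZ',np.nanpercentile(P[b][:,2],[50,90]), 'ymax',np.nanmax(P[b][:,1]))
E
```

```text
time: 11.85
ee_pos: [0.4988, -0.2707, 0.178]
tcp_rot: [-90.0, 0.0, 98.9]
wrist_force: [0.9, -0.4, -4.8]
opening: 0.048
time: 12.05
ee_pos: [0.499, -0.2708, 0.1752]
tcp_rot: [-90.0, 0.0, 98.9]
wrist_force: [0.4, -0.7, -6.7]
opening: 0.0477
[ 0.49899961 -0.27079688  0.17518671] [-9.00086684e+01  4.06164884e-03  9.89317418e+01] [ 0.37935053 -0.7055216  -6.71155166] [-0.01187984  0.05027436  0.00711382]
11803 [-0.0172384   0.1751689   0.17727087]
block top y -0.024396754944640907 faceZ [0.01274728 0.03450657] ymax 0.03968115280856625
```

View pics/w4.png

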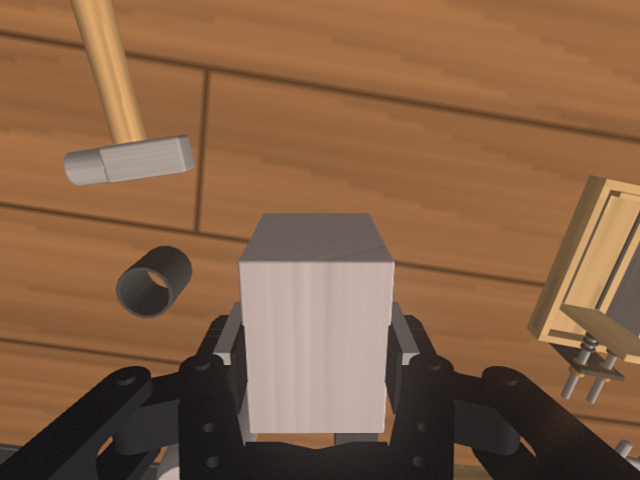

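The picture shows the low block held squarely at (317,340), with its top 24 mm behind the TCP and its bottom 40 mm ahead. Next I carry it over the lane.

```bash
python3 -m jog '[[1,-0.1,1.6,0,0,0,-0.5],[1,-0.2,3.2,0,0,0,-1],[1,-0.3,4.8,0,0,0,-1.2],[1,-0.3,4.8,0,0,0,-1.2]]';python3 -m jog '[[1,-0.1,1.6,0,0,0,-0.5],[1,-0.2,3.2,0,0,0,-1],[1,-0.33,4.74,0,0,0,-1.05],[1,-0.33,4.74,0,0,0,-1.05],[1,-0.33,4.74,0,0,0,-1.05]]';python3 -m jog '[[1,0,0,-1,0,0,0],[1,0,0,-2.2,0,0,0],[1,0,0,-3.4,0,0,0],[1,0,0,-4.1,0,0,0],[1,0,0,-4.1,0,0,0]]';python3 -m jog '[[1,0,0,0,0,0,0],[1,0,0,0,0,0,0]]'
python3 -c "
from h import *
o=bot.get_obs();print(o['ee_pos'],o['tcp_rot'],o['wrist_force'])"
```

```text
time: 12.5
ee_pos: [0.4902, -0.1469, 0.1733]
tcp_rot: [-89.8, -0.1, 93.1]
wrist_force: [-0.1, -1.0, -4.0]
opening: 0.0478
time: 13.0
ee_pos: [0.4825, -0.0317, 0.1736]
tcp_rot: [-89.9, 0.0, 87.8]
wrist_force: [0.9, -0.7, -4.3]
opening: 0.0476
time: 13.5
ee_pos: [0.481, -0.0333, 0.0691]
tcp_rot: [-89.6, 0.0, 87.6]
wrist_force: [-0.4, -0.3, -3.9]
opening: 0.0481
time: 13.7
ee_pos: [0.4838, -0.0328, 0.0739]
tcp_rot: [-90.1, 0.0, 87.6]
wrist_force: [0.0, 0.7, -5.2]
opening: 0.048
[ 0.48384834 -0.03278843  0.07389372] [-9.00826880e+01  5.73166492e-03  8.76461584e+01] [ 0.04200201  0.65011826 -5.18359266]
```

```bash
python3 -m jog '[[1,0,0.02,-0.3,0,0,0],[1,0,0.02,-0.4,0,0,0],[1,0,0.02,-0.4,0,0,0]]';python3 -m jog '[[1,0,0,-0.2,0,0,0],[1,0,0,-0.2,0,0,0]]';python3 -m jog '[[1,0,0,-0.15,0,0,0],[1,0,0,-0.15,0,0,0]]';python3 -m jog '[[1,0,0,-0.1,0,0,0],[1,0,0,-0.1,0,0,0]]'
```

```text
time: 14.0
ee_pos: [0.483, -0.0317, 0.0624]
tcp_rot: [-90.0, -0.0, 87.7]
wrist_force: [-0.3, 0.7, -4.4]
opening: 0.0481
time: 14.2
ee_pos: [0.4829, -0.0317, 0.0572]
tcp_rot: [-90.0, 0.0, 87.7]
wrist_force: [-0.0, 0.8, -5.4]
opening: 0.0483
time: 14.4
ee_pos: [0.483, -0.0317, 0.0535]
tcp_rot: [-90.0, 0.0, 87.7]
wrist_force: [-0.6, -0.7, -4.9]
opening: 0.0481
time: 14.6
ee_pos: [0.4831, -0.0318, 0.0512]
tcp_rot: [-90.0, -0.0, 87.7]
wrist_force: [0.7, 0.1, -3.9]
opening: 0.048
```

```bash
python3 -m jog '[[1,-0.06,0,-0.12,0,0,0],[1,-0.06,0,-0.12,0,0,0]]';python3 -m jog '[[1,-0.04,0,0,0,0,0],[1,-0.04,0,0,0,0,0]]';python3 -m jog '[[1,-0.04,0,0,0,0,0],[1,-0.04,0,0,0,0,0]]';python3 -m jog '[[1,-0.04,0,0,0,0,0],[1,-0.04,0,0,0,0,0]]'
```

```text
time: 14.8
ee_pos: [0.4813, -0.0317, 0.0481]
tcp_rot: [-90.0, -0.0, 87.7]
wrist_force: [0.8, -0.3, -4.3]
opening: 0.0479
time: 15.0
ee_pos: [0.4811, -0.0318, 0.0487]
tcp_rot: [-90.1, 0.0, 87.7]
wrist_force: [2.0, 0.8, -5.3]
opening: 0.048
time: 15.2
ee_pos: [0.4808, -0.0318, 0.049]
tcp_rot: [-90.1, -0.0, 87.7]
wrist_force: [5.7, -0.5, -6.8]
opening: 0.0477
time: 15.4
ee_pos: [0.4805, -0.0318, 0.0492]
tcp_rot: [-90.2, -0.0, 87.7]
wrist_force: [8.5, 0.3, -7.8]
opening: 0.0481
```

```bash
python3 -m jog '[[1,0.1,0,-0.06,0,0,0],[1,0.1,0,-0.06,0,0,0]]';python3 -m jog '[[1,0,0,-0.06,0,0,0],[1,0,0,-0.06,0,0,0]]';python3 -m jog '[[1,0,0,-0.06,0,0,0],[1,0,0,-0.06,0,0,0]]'
```

```text
time: 15.6
ee_pos: [0.4811, -0.0318, 0.0469]
tcp_rot: [-90.0, 0.0, 87.7]
wrist_force: [2.0, -0.4, -5.2]
opening: 0.0478
time: 15.8
ee_pos: [0.4811, -0.0318, 0.0453]
tcp_rot: [-90.0, -0.0, 87.7]
wrist_force: [2.1, 0.1, -5.6]
opening: 0.048
time: 16.0
ee_pos: [0.4812, -0.0318, 0.0448]
tcp_rot: [-90.0, 0.0, 87.7]
wrist_force: [-2.9, 1.7, 4.3]
opening: 0.0481
```

```bash
python3 -m jog '[[1,0,0,0.03,0,0,0],[0.3,0,0,0.03,0,0,0],[0,0,0,0.03,0,0,0],[0,0,0,0.03,0,0,0]]';python3 -m jog '[[0,0,0,0.6,0,0,0],[0,0,0,2,0,0,0],[0,0,0,4,0,0,0],[0,0,0,5.6,0,0,0]]'; python3 -m jog '[[0,0.7,2,0,0,0,1],[0,1.4,4,0,0,0,1],[0,2.1,6,0,0,0,1],[0,2.1,6.4,0,0,0,1],[0,2.1,6.4,0,0,0,1]]';python3 -m jog '[[0,0.7,2,0,0,0,1],[0,1.4,4,0,0,0,1],[0,2.1,6,0,0,0,0.98],[0,2.2,6.4,0,0,0,0.98],[0,2.2,6.4,0,0,0,0.98]]'
python3 - <<'E'
from h import *
o=bot.get_obs();print(o['ee_pos'],o['tcp_rot'],o['q'])
im,W=cloud('wrist'); save('w5.png',im)
m=(W[...,2]>.08)&(W[...,2]<.092)&(abs(W[...,0]-.59)<.07)&(abs(W[...,1]-.29)<.06)
print(m.sum(),cv2.minAreaRect(W[m][:,:2].astype(np.float32)),np.nanmedian(W[m],0))
im,W=cloud('top'); save('top2.png',im[230:340,270:380].repeat(5,0).repeat(5,1))
for a,z0,z1,cx,cy in (('bar',.039,.046,.5,.006),('low',.064,.074,.48,-.03),('board',.078,.09,.545,-.033)):
  m=(W[...,2]>z0)&(W[...,2]<z1)&(abs(W[...,0]-cx)<.07)&(abs(W[...,1]-cy)<.035)
  print(a,m.sum(),cv2.minAreaRect(W[m][:,:2].astype(np.float32)),np.nanmedian(W[m],0))
E
```

```text
time: 16.4
ee_pos: [0.4814, -0.0318, 0.0449]
tcp_rot: [-90.0, 0.0, 87.7]
wrist_force: [0.7, 0.7, 0.0]
opening: 0.0845
time: 16.8
ee_pos: [0.4812, -0.0318, 0.1884]
tcp_rot: [-90.1, 0.0, 87.7]
wrist_force: [1.5, 0.4, -0.2]
opening: 0.085
time: 17.3
ee_pos: [0.534, 0.1307, 0.1854]
tcp_rot: [-90.0, -0.0, 92.9]
wrist_force: [-1.5, 0.4, -0.2]
opening: 0.085
time: 17.8
ee_pos: [0.589, 0.2896, 0.1845]
tcp_rot: [-90.0, 0.0, 97.7]
wrist_force: [0.1, 0.3, 0.6]
opening: 0.0851
[0.58895224 0.28963305 0.1845314 ] [-8.99647123e+01  1.12029787e-02  9.77000650e+01] [2.61866441e+01 1.94296325e+01 2.18143640e+01 9.24217505e+01
 5.64217002e-04 1.84865824e+01]
4561 ((0.5902441740036011, 0.2921156585216522), (0.03859303891658783, 0.04988127201795578), 6.747958660125732) [0.5886813  0.29185906 0.08620178]
bar 648 ((0.5091105103492737, -0.0004897937178611755), (0.043610312044620514, 0.12121933698654175), 87.44469451904297) [0.50721575 0.00753846 0.04219623]
low 773 ((0.49513891339302063, -0.03127843141555786), (0.049610186368227005, 0.09629925340414047), 86.61243438720703) [ 0.4812968  -0.03061208  0.06801669]
board 56 ((0.5455902814865112, -0.03364748880267143), (0.03366716578602791, 0.006797101814299822), 86.4756088256836) [ 0.54472871 -0.03162978  0.08214562]
```

View pics/top2.png

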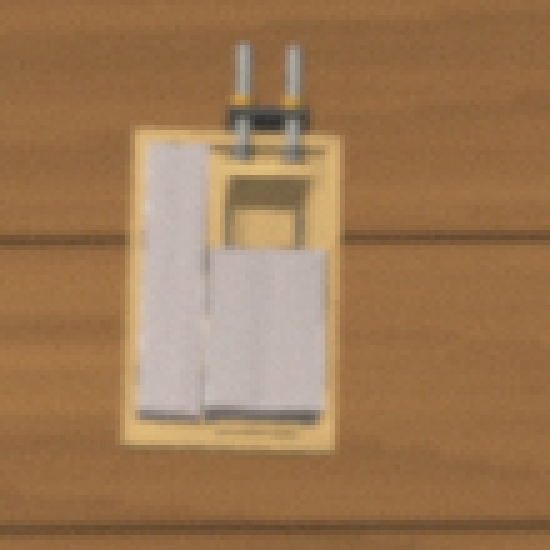

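The top crop shows the bar and low block lying side by side in the tray, with the board at rest at (268,190). Now the tall block.

```bash
python3 -m jog '[[0,0.05,0.1,-1,0,0,-0.1],[0,0.05,0.1,-2.4,0,0,-0.1],[0,0.05,0.1,-4,0,0,-0.1],[0,0.05,0.1,-5.2,0,0,-0.1],[0,0.05,0.1,-5.6,0,0,-0.1]]' 115;python3 -m jog '[[0,0,0,0,0,0,0],[0,0,0,0,0,0,0],[1,0,0,0,0,0,0],[1,0,0,0,0,0,0],[1,0,0,0,0,0,0]]'; python3 -m jog '[[1,0,0,0,0,0,0],[1,0,0,0,0,0,0],[1,0,0,0,0,0,0],[1,0,0,0,0,0,0]]'; python3 -m jog '[[1,0,0,0.4,0,0,0],[1,0,0,1.2,0,0,0],[1,0,0,2.4,0,0,0],[1,0,0,4.2,0,0,0],[1,0,0,6,0,0,0]]'
python3 -m jog '[[1,0,0,0,0,0,0],[1,0,0,0,0,0,0]]'
python3 - <<'E'
from h import *
o=bot.get_obs();print(o['ee_pos'],o['tcp_rot'],o['wrist_force'],o['torque'])
im,W=cloud('wrist'); save('w6.png',im)
P=(W-o['ee_pos'])@R.from_euler('xyz',o['tcp_rot'],degrees=True).as_matrix()
b=(abs(P[...,0])<.02)&(P[...,1]>-.06)&(P[...,1]<.06)&(abs(P[...,2])<.05)
f=b&(P[...,1]>-.03)
print('top',np.nanpercentile(P[b][:,1],[2,10]),'faceZ',np.nanpercentile(P[f][:,2],[10,50,90]), 'ymax',np.nanmax(P[b][:,1]))
q=P[f]; print('tilt slope z vs y',np.polyfit(q[:,1],q[:,2],1),f.sum())
E
```

```text
time: 18.4
ee_pos: [0.5884, 0.288, 0.0421]
tcp_rot: [-89.8, 0.1, 97.0]
wrist_force: [-1.1, 0.5, -0.6]
opening: 0.0854
time: 18.9
ee_pos: [0.5907, 0.2912, 0.0465]
tcp_rot: [-90.1, -0.0, 97.1]
wrist_force: [-0.6, 0.0, -3.6]
opening: 0.049
time: 19.3
ee_pos: [0.5907, 0.2912, 0.0464]
tcp_rot: [-90.1, -0.0, 97.1]
wrist_force: [0.4, -1.0, 6.6]
opening: 0.0491
time: 19.8
ee_pos: [0.5892, 0.2904, 0.1957]
tcp_rot: [-89.9, 0.0, 97.1]
wrist_force: [2.1, 1.1, -4.5]
opening: 0.0488
time: 20.0
ee_pos: [0.5903, 0.2909, 0.1955]
tcp_rot: [-90.1, -0.0, 97.1]
wrist_force: [-0.0, 0.3, -4.8]
opening: 0.0489
[0.59026594 0.29093169 0.19553306] [-9.00741077e+01 -2.46122409e-02  9.70925022e+01] [-0.01013089  0.25472231 -4.84281006] [ 0.02646142  0.0439929  -0.02318263]
top [-0.04076072 -0.04029902] faceZ [0.01877249 0.01910895 0.01942542] ymax 0.04677772011098389
tilt slope z vs y [0.00255342 0.01910439] 7596
```

```bash
python3 -m jog '[[1,-0.4,-1.6,0,0,0,-0.4],[1,-0.8,-3.3,0,0,0,-0.8],[1,-1.2,-5,0,0,0,-0.94],[1,-1.44,-6.5,0,0,0,-0.94],[1,-1.44,-6.5,0,0,0,-0.94]]';python3 -m jog '[[1,-0.4,-1.6,0,0,0,-0.4],[1,-0.8,-3.3,0,0,0,-0.8],[1,-1.2,-5,0,0,0,-0.94],[1,-1.44,-6.48,0,0,0,-0.94],[1,-1.44,-6.48,0,0,0,-0.94]]';python3 -m jog '[[1,0,0,-0.6,0,0,0],[1,0,0,-1.4,0,0,0],[1,0,0,-2,0,0,0],[1,0,0,-2,0,0,0]]';python3 -m jog '[[1,0,0,0,0,0,0],[1,0,0,0,0,0,0]]'
```

```text
time: 20.55
ee_pos: [0.5523, 0.1242, 0.1929]
tcp_rot: [-89.8, 0.1, 92.2]
wrist_force: [0.1, 0.8, -4.3]
opening: 0.0488
time: 21.05
ee_pos: [0.5164, -0.0371, 0.1928]
tcp_rot: [-89.8, 0.1, 87.5]
wrist_force: [0.7, -0.5, -4.8]
opening: 0.0489
time: 21.45
ee_pos: [0.5164, -0.0331, 0.1412]
tcp_rot: [-89.7, -0.0, 87.7]
wrist_force: [0.1, 0.2, -4.6]
opening: 0.049
time: 21.65
ee_pos: [0.5183, -0.0335, 0.1455]
tcp_rot: [-90.1, 0.0, 87.7]
wrist_force: [0.4, -0.7, -5.3]
opening: 0.0486
```

```bash
python3 -m jog '[[1,0,0,-0.5,0,0,0],[1,0,0,-0.96,0,0,0],[1,0,0,-0.96,0,0,0]]';python3 -m jog '[[1,0,0,0,0,0,0],[1,0,0,0,0,0,0]]';python3 -m jog '[[1,0.2,-0.01,0,0,0,0],[1,0.2,-0.01,0,0,0,0],[1,0.2,-0.01,0,0,0,0]]';python3 -m jog '[[1,0.1,0,0,0,0,0],[1,0.2,-0.01,0,0,0,0],[1,0.2,-0.01,0,0,0,0]]';python3 -m jog '[[1,0.1,0,0,0,0,0],[1,0.1,0,0,0,0,0]]'
```

```text
time: 21.95
ee_pos: [0.5169, -0.0337, 0.1185]
tcp_rot: [-89.8, -0.0, 87.7]
wrist_force: [-0.2, -0.1, -4.4]
opening: 0.0488
time: 22.15
ee_pos: [0.5181, -0.0338, 0.1211]
tcp_rot: [-90.0, -0.0, 87.7]
wrist_force: [0.3, -0.2, -4.5]
opening: 0.0492
time: 22.45
ee_pos: [0.5232, -0.0341, 0.1209]
tcp_rot: [-90.0, 0.0, 87.7]
wrist_force: [0.6, 0.1, -4.4]
opening: 0.0491
time: 22.75
ee_pos: [0.528, -0.0343, 0.1207]
tcp_rot: [-90.0, -0.0, 87.7]
wrist_force: [-3.4, 0.1, -3.6]
opening: 0.0487
time: 22.95
ee_pos: [0.5305, -0.0343, 0.1207]
tcp_rot: [-90.0, 0.0, 87.7]
wrist_force: [-4.3, -0.4, -2.8]
opening: 0.0488
```

```bash
python3 -m jog '[[1,0.1,-0.005,0,0,0,0],[1,0.1,-0.005,0,0,0,0]]';python3 -m jog '[[1,0.06,0,0,0,0,0],[1,0.06,0,0,0,0,0]]';python3 -m jog '[[1,0.04,0,0,0,0,0],[1,0.04,0,0,0,0,0]]';python3 -m jog '[[1,0.04,0,0,0,0,0],[1,0.04,0,0,0,0,0]]'
```

```text
time: 23.15
ee_pos: [0.5331, -0.0344, 0.1207]
tcp_rot: [-90.0, 0.0, 87.7]
wrist_force: [-3.6, 0.1, -3.7]
opening: 0.0486
time: 23.35
ee_pos: [0.5345, -0.0345, 0.1207]
tcp_rot: [-90.0, 0.0, 87.7]
wrist_force: [-3.7, -0.3, -4.0]
opening: 0.0491
time: 23.55
ee_pos: [0.5354, -0.0345, 0.1207]
tcp_rot: [-90.0, 0.0, 87.7]
wrist_force: [-4.5, -1.9, -4.5]
opening: 0.0489
time: 23.75
ee_pos: [0.5365, -0.0345, 0.1207]
tcp_rot: [-90.0, 0.0, 87.7]
wrist_force: [-4.3, -2.1, -3.7]
opening: 0.0488
```

```bash
python3 -m jog '[[1,0.03,0,0,0,0,0],[1,0.03,0,0,0,0,0]]';python3 -m jog '[[1,0.03,0,0,0,0,0],[1,0.03,0,0,0,0,0]]'
python3 - <<'E'
from h import *
im,W=cloud('top'); save('top3.png',im[225:335,270:380].repeat(5,0).repeat(5,1))
m=(W[...,2]>.0765)&(W[...,2]<.09)&(abs(W[...,0]-.557)<.02)&(abs(W[...,1]+.034)<.025)
print(m.sum(),cv2.minAreaRect(W[m][:,:2].astype(np.float32)) if m.sum()>3 else '')
m=(W[...,2]>.156)&(W[...,2]<.17)&(abs(W[...,0]-.53)<.04)&(abs(W[...,1]+.034)<.035)
print(m.sum())
E
```

```text
time: 23.95
ee_pos: [0.5367, -0.0345, 0.1207]
tcp_rot: [-89.9, 0.0, 87.7]
wrist_force: [-7.0, -2.3, -3.1]
opening: 0.0488
time: 24.15
ee_pos: [0.537, -0.0345, 0.1207]
tcp_rot: [-89.9, 0.0, 87.7]
wrist_force: [-9.7, -1.5, -1.8]
opening: 0.0486
0 
0
```

View pics/top3.png

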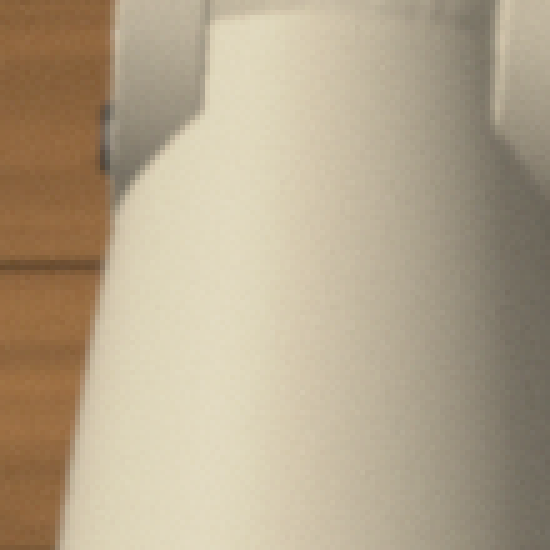

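The top view is hidden by the arm. The force shows the stop at x≈.5366, which leaves 2.4 mm of slack to the low block, as it should. I back off 1 mm and lower.

```bash
python3 -m jog '[[1,-0.09,0.015,0,0,0,0],[1,-0.09,0.015,0,0,0,0]]';python3 -m jog '[[1,0,0,-0.2,0,0,0],[1,0,0,-0.2,0,0,0]]';python3 -m jog '[[1,0,0,-0.2,0,0,0],[1,0,0,-0.2,0,0,0]]';python3 -m jog '[[1,0,0,-0.2,0,0,0],[1,0,0,-0.2,0,0,0]]'
```

```text
time: 24.4
ee_pos: [0.5355, -0.0341, 0.1207]
tcp_rot: [-90.0, 0.0, 87.7]
wrist_force: [-3.7, -2.1, -4.9]
opening: 0.0488
time: 24.6
ee_pos: [0.5356, -0.0338, 0.1151]
tcp_rot: [-90.0, -0.0, 87.7]
wrist_force: [-3.1, 0.5, -5.5]
opening: 0.0488
time: 24.8
ee_pos: [0.5355, -0.0339, 0.11]
tcp_rot: [-89.9, -0.0, 87.7]
wrist_force: [-4.1, -0.0, -6.3]
opening: 0.0488
time: 25.0
ee_pos: [0.5354, -0.034, 0.105]
tcp_rot: [-89.9, -0.0, 87.7]
wrist_force: [-4.6, -0.1, -5.3]
opening: 0.0489
```

```bash
python3 -m jog '[[1,0,0,-0.25,0,0,0],[1,0,0,-0.25,0,0,0]]';python3 -m jog '[[1,0,0,-0.25,0,0,0],[1,0,0,-0.25,0,0,0]]';python3 -m jog '[[1,0,0,-0.25,0,0,0],[1,0,0,-0.25,0,0,0]]';python3 -m jog '[[1,0,0,-0.25,0,0,0],[1,0,0,-0.25,0,0,0]]'
```

```text
time: 25.2
ee_pos: [0.5354, -0.034, 0.0985]
tcp_rot: [-89.9, -0.0, 87.7]
wrist_force: [-3.9, -0.6, -5.8]
opening: 0.0486
time: 25.4
ee_pos: [0.5353, -0.034, 0.0923]
tcp_rot: [-89.9, -0.0, 87.7]
wrist_force: [-4.1, -0.4, -6.7]
opening: 0.0486
time: 25.6
ee_pos: [0.5353, -0.034, 0.0861]
tcp_rot: [-89.9, -0.0, 87.7]
wrist_force: [-4.9, 0.6, -6.9]
opening: 0.0488
time: 25.8
ee_pos: [0.5354, -0.034, 0.0799]
tcp_rot: [-89.9, -0.0, 87.7]
wrist_force: [-3.8, 0.6, -5.9]
opening: 0.0487
```

```bash
python3 -m jog '[[1,0,0,-0.25,0,0,0],[1,0,0,-0.25,0,0,0]]';python3 -m jog '[[1,0,0,-0.25,0,0,0],[1,0,0,-0.25,0,0,0]]';python3 -m jog '[[1,0,0,-0.25,0,0,0],[1,0,0,-0.25,0,0,0]]';python3 -m jog '[[1,0,0,-0.2,0,0,0],[1,0,0,-0.2,0,0,0]]'
```

```text
time: 26.0
ee_pos: [0.5353, -0.034, 0.0736]
tcp_rot: [-89.9, -0.0, 87.7]
wrist_force: [-4.3, 0.1, -7.2]
opening: 0.0489
time: 26.2
ee_pos: [0.5354, -0.034, 0.0674]
tcp_rot: [-89.9, -0.0, 87.7]
wrist_force: [-4.0, 0.1, -6.9]
opening: 0.0486
time: 26.4
ee_pos: [0.5354, -0.034, 0.0611]
tcp_rot: [-89.9, -0.0, 87.7]
wrist_force: [-4.0, 0.2, -5.8]
opening: 0.0487
time: 26.6
ee_pos: [0.5354, -0.034, 0.0563]
tcp_rot: [-90.0, -0.0, 87.7]
wrist_force: [-3.6, -0.0, -6.5]
opening: 0.0492
```

Bottom is at about .010. The last few mm.

```bash
python3 -m jog '[[1,0,0,-0.12,0,0,0],[1,0,0,-0.12,0,0,0]]';python3 -m jog '[[1,0,0,-0.05,0,0,0],[1,0,0,-0.05,0,0,0]]';python3 -m jog '[[1,0,0,-0.04,0,0,0],[1,0,0,-0.04,0,0,0]]'
```

```text
time: 26.8
ee_pos: [0.5356, -0.034, 0.0537]
tcp_rot: [-90.0, -0.0, 87.7]
wrist_force: [-3.8, 0.9, -6.1]
opening: 0.0487
time: 27.0
ee_pos: [0.5357, -0.034, 0.0528]
tcp_rot: [-90.0, -0.0, 87.7]
wrist_force: [-4.4, -0.5, -4.4]
opening: 0.0491
time: 27.2
ee_pos: [0.5358, -0.034, 0.0518]
tcp_rot: [-90.0, 0.0, 87.7]
wrist_force: [-3.6, 0.3, -3.4]
opening: 0.0488
```

```bash
python3 -m jog '[[1,-0.04,0,-0.03,0,0,0],[1,-0.04,0,-0.03,0,0,0]]';python3 -m jog '[[1,-0.02,0,-0.03,0,0,0],[1,-0.02,0,-0.03,0,0,0]]'
```

```text
time: 27.4
ee_pos: [0.5352, -0.034, 0.0514]
tcp_rot: [-90.1, -0.0, 87.7]
wrist_force: [-3.8, -0.2, -1.8]
opening: 0.0489
time: 27.6
ee_pos: [0.5351, -0.034, 0.0514]
tcp_rot: [-90.1, -0.0, 87.7]
wrist_force: [-2.2, 0.8, 4.3]
opening: 0.0489
```

```bash
python3 -m jog '[[1,-0.04,0,0,0,0,0],[1,-0.04,0,0,0,0,0]]';python3 -m jog '[[0.3,0,0,0,0,0,0],[0,0,0,0,0,0,0],[0,0,0,0,0,0,0],[0,0,0,0,0,0,0],[0,0,0,0,0,0,0]]';python3 -m jog '[[0,0,0,0.6,0,0,0],[0,0,0,2,0,0,0],[0,0,0,4,0,0,0],[0,0,0,5.6,0,0,0],[0,0,0,6,0,0,0]]';python3 -m jog '[[0,-1,3,0,0,0,0],[0,-2,6,0,0,0,0],[0,-2,7,0,0,0,0],[0,-2,7,0,0,0,0],[0,-2,7,0,0,0,0]]'
python3 - <<'E'
from h import *
im,W=cloud('top'); save('top4.png',im[215:335,260:390].repeat(5,0).repeat(5,1))
def tr(c):
    d=np.array(c)-[.5057,-.0194]; a=np.radians(-2.35); return np.round(np.array([d[0]*np.cos(a)+d[1]*np.sin(a),-d[0]*np.sin(a)+d[1]*np.cos(a)])*1e3,1)
M=np.stack([W[...,0]-.5057,W[...,1]+.0194],-1); a=np.radians(-2.35)
X=M[...,0]*np.cos(a)+M[...,1]*np.sin(a); Y=-M[...,0]*np.sin(a)+M[...,1]*np.cos(a); Z=W[...,2]
for n,z0,z1,x0,x1,y0,y1 in (('bar',.038,.048,-.066,.066,.013,.042),('low',.062,.075,-.066,.010,-.042,.014),('tall',.087,.096,0,.06,-.042,.014),('board',.078,.0865,.045,.07,-.035,.01)):
    m=(Z>z0)&(Z<z1)&(X>x0)&(X<x1)&(Y>y0)&(Y<y1)
    p=np.stack([X[m],Y[m]],-1).astype(np.float32)*1000
    print(n,m.sum(),cv2.minAreaRect(p),np.median(Z[m]),np.percentile(p,[2,98],axis=0).round(1).tolist())
E
```

```text
time: 27.8
ee_pos: [0.5344, -0.034, 0.0514]
tcp_rot: [-90.2, -0.0, 87.7]
wrist_force: [0.3, 0.2, 6.2]
opening: 0.049
time: 28.3
ee_pos: [0.5332, -0.034, 0.0501]
tcp_rot: [-90.0, 0.0, 87.7]
wrist_force: [0.0, 0.1, -0.3]
opening: 0.0854
time: 28.8
ee_pos: [0.5346, -0.0341, 0.2066]
tcp_rot: [-90.4, 0.0, 87.7]
wrist_force: [1.0, -0.5, -0.7]
opening: 0.0856
time: 29.3
ee_pos: [0.4821, 0.1441, 0.2008]
tcp_rot: [-90.0, -0.0, 87.9]
wrist_force: [-0.6, -0.9, 1.0]
opening: 0.0855
bar 685 ((1.3048362731933594, 27.078760147094727), (27.489736557006836, 118.21851348876953), 89.89042663574219) 0.04198374349767195 [[-56.0, 13.8], [57.0, 40.2]]
low 783 ((-24.004138946533203, -12.059293746948242), (49.69826126098633, 68.66954803466797), 88.64700317382812) 0.06807783508516278 [[-57.5, -35.8], [8.9, 11.8]]
tall 417 ((28.135900497436523, -11.596048355102539), (38.342742919921875, 48.033077239990234), 1.0979368686676025) 0.0903768301392505 [[10.1, -35.5], [46.6, 12.2]]
board 35 ((50.704307556152344, -12.374755859375), (33.62005615234375, 5.133462429046631), 88.59198760986328) 0.08314941753595616 [[49.1, -29.2], [53.0, 4.3]]
```

View pics/top4.png

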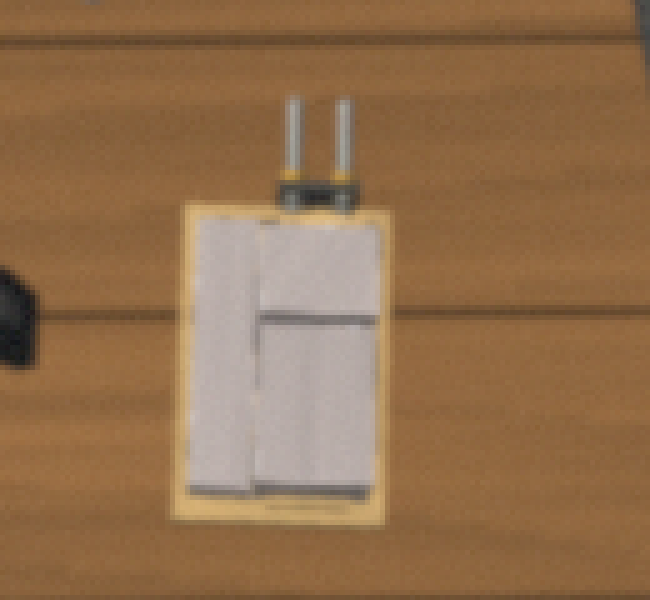

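The final crop shows all three blanks packed: the bar on the left, the low block at (315,400), and the tall block at (320,270) against the board. Heights and positions all fit, so I hand it in.

```bash
python3 -m jog '[[0,0,0,0,0,0,0],[0,0,0,0,0,0,0]]'; python3 -c "
from workcell import bot
print(bot.job_done())"
```

```text
time: 29.55
ee_pos: [0.4834, 0.1401, 0.2004]
tcp_rot: [-90.0, 0.0, 87.6]
wrist_force: [0.0, -0.5, 0.2]
opening: 0.0854
the job is handed in; nothing more can be done
None
```

All three blanks are packed in the tray nearest the base, and I handed the job in at 29.6 s with the gripper open and clear. I set the bar in first and pressed it gently against the +y wall. The low block then went against the end plate, found by feel at about tray x -58. The tall block's foot pushed the board to its stop, and I backed it off 1 mm and lowered it in.

The last top-camera check, in tray coordinates. Each top is within 1 mm of where it should be for a blank lying flat:

| Item | x (mm) | y (mm) | Top height above bench (mm) | Expected (mm) |
|---|---|---|---|---|
| Bar | 1.3 | 27 | 42 | 43 |
| Low block | -24 | -12 | 68 | 69 |
| Tall block | 28 | -11.6 | 90.4 | 91 |

- **Squareness:** all three are within about 1.4° of the tray's axes.
- **Board:** it is pressed back about 10 to 11 mm, over the 8 mm needed.
- **Forces:** the highest wrist force I saw was about 18 N.
- **Disagreement:** the camera's y values run about 1 mm beyond what the walls allow. That is within the calibration error.
- **Not checked:** I did not measure the bystanders again at the end. No readings suggested the arm touched any of them.

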